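# Pack cast corner brackets in their sprung case, heel to toe

## Task

Press the release button on the closed carrying case so that its lid springs open, then pack the three loose L-shaped brackets from the bench flat on top of the one already lying in the case, boss side up, as one squared-up pile, each turned half round from the one beneath it so that the heels alternate and the pile stays level. Leave the bracket in the case where it lies, the lid standing open, and the other things on the bench where they are.

Things in the scene. Friction and masses are not known exactly. Their poses are not given: they have to be found in the camera images.
- case: Carrying case, fixed: black base 128 x 128 mm, floor 6 mm, wall tops 15 mm above the bench, inside 116 x 116 mm; grey lid 56 mm deep (72 mm over all when shut). Origin: centre of the underside; +x from latch side to hinge side, z up. A 12 mm high, 70 mm wide latch apron reaches to 119 mm along -x. The open lid stands beyond the hinge, up to 140 mm high, clear of the space over the base.
- case_lid (a joint): Lid hinge, rad: 0 shut (held by the latch bolt), 2.0 open at its stop. A spring throws the lid open by itself once the latch is released and keeps it open.
- case_lid_hinge (a point): Middle of the lid's hinge line, 68 mm from the case's origin along its +x, 15 mm above the bench; the hinge line runs along the case's y.
- release_button (a joint): Travel of the release button, m: 0 up, 0.007 fully pressed; the latch lets go at about 0.0045. Sprung: 2 N to start, 6 N at full depth; it comes back up by itself.
- release_button_top (a point): Centre of the top of the round release button (22 mm across, in a 38 mm round black housing) on the latch apron, 99 mm from the case's origin along its -x, 35 mm above the bench when up; pressed straight down. The lid's front face is 35 mm away.
- bracket_0: Bracket already in the case, boss up, turned any way, underside 6 mm above the bench. All four are equal flat bare grey metal L plates: outline 76 x 76 mm, 12 mm thick, 0.17 kg. Origin: centre of the outline's underside, z up. Heel (outer corner) at -x -y: one arm covers y -38 to -6 mm over the full x length, the other x -38 to -6 mm over the full y length; the +x +y corner is empty.
- bracket_0_boss (a point): bracket_0: foot of its boss, a round stud 14 mm across and 7 mm high on the heel, 27 mm from the origin along both -x and -y, on the plate's top face (12 mm up). A bracket laid on it the same way round would rock on this boss; turned half round about the same vertical axis it lies level, end of arm on end of arm, with this boss in its empty corner.
- bracket_0_open (a point): bracket_0: the point opposite the boss, over its empty corner, 27 mm along both +x and +y, 12 mm up.
- bracket_1: Identical to bracket_0 and interchangeable with the other loose brackets; lies flat, boss up, on the bench, turned any way. Origin: centre of the underside of its 76 x 76 mm outline.
- bracket_1_boss (a point): Foot of this bracket's boss: 27 mm from the origin along both -x and -y, on the plate's top face (12 mm up); it shows where the heel points.
- bracket_2: Identical to bracket_0 and interchangeable with the other loose brackets; lies flat, boss up, on the bench, turned any way. Origin: centre of the underside of its 76 x 76 mm outline.
- bracket_2_boss (a point): Foot of this bracket's boss: 27 mm from the origin along both -x and -y, on the plate's top face (12 mm up); it shows where the heel points.
- bracket_3: Identical to bracket_0 and interchangeable with the other loose brackets; lies flat, boss up, on the bench, turned any way. Origin: centre of the underside of its 76 x 76 mm outline.
- bracket_3_boss (a point): Foot of this bracket's boss: 27 mm from the origin along both -x and -y, on the plate's top face (12 mm up); it shows where the heel points.
- vice: The big red bench vice, fixed at the right. Origin: on its base, at bench height. The base (45 mm high over the bench) reaches 117 mm from the origin along +y (to the left); the body and jaws above it reach about 100 mm along +y and, toward the robot, 170 mm along -x, up to 270 mm high; farther toward the robot only the screw and its bar, at the origin's y.
- tap_tin: Half-open red tin with its lid up at the back of the bench, left of the vice, fixed: 77 mm deep (along x), 133 mm wide (along y), about 70 mm high. Origin: centre of its underside.
- vee_block: Bystander: grey steel vee block, 57 x 56 x 34 mm, loose among the brackets. Origin: centre of its underside.
- bearing_race: Bystander: plain steel bearing ring, 61 mm across, 22 mm high, loose among the brackets. Origin: centre of its underside.
- shift_fork: Bystander: small grey gearbox shift fork, 37 x 40 x 17 mm, loose beside the vice. Origin: centre of its underside.
- spanner: Bystander: spanner, 175 x 79 x 8 mm over all, loose on the front right of the bench. Origin: centre of its underside.

How it is judged:
By the outcome, as a careful person would: the job done as asked, in the order asked, and still so for the second after the job is handed in, with the robot touching nothing.
It also fails if it takes over 69 s, if anything falls off the work surface, if the arm or the gripper's body presses on something with over 40 N, if the wrist force passes 120 N, or if a joint passes its speed limit or range.

## Robot

A 6-joint arm with a two-finger parallel gripper is mounted at the origin on a cart in front of the work surface, level with it; the furniture and walls round the work are solid. World frame = base frame: x ahead of the robot, y to its left, z up, the work surface at z = 0. Lengths are in m, angles in rad, forces in N, time in s.
With the tool pointing down it reaches from about 0.35 to 0.875 m from the base axis. Payload 15.5 kg.
Tool frame: the origin (TCP) lies between the finger pads; the fingertips stand 17 mm ahead of it and the grasp point (between the pads) lies 2 mm behind it; z points along the fingers, y is the line along which they close (so a half turn about z gives the same grasp; the last joint's range is limited). The gripper opens to 85 mm and grips with 20 to 120 N. Pads are 22 mm wide; open, the fingers measure 114 mm over their backs; the gripper's body (76 mm by 85 mm) begins 54 mm behind the grasp point. The pads swing forward as they close: fully open they stand 13 mm farther back than shut.
Start: joints at [-1.423, 0.494, 1.345, -0, 1.302, -0.096], TCP at [0.15, -0.607, 0.248] pointing down, gripper open.
Joint ranges: [-2.91, 2.91], [-0.82, 2.16], [0.22, 2.67], [-1.22, 4.37], [0.12, 2.79], [-3.08, 3.08]. Speed limits (rad/s): [1.89, 1.89, 2.57, 3.01, 3.01, 3.01].

## Interface

Orientations are given as a unit quaternion [x, y, z, w].
In Python, from station import * gives the robot as it stands.
- The arm moves only by the tool drive_tool, never from a script. Its argument "deltas" is one flat list of numbers, 5 for each row, row after row: the opening, from 0 (shut) to 1 (fully open), then the shift along the tool's x, y, z in mm, then the turn about the tool's z in rad. In form: [jaw, dx, dy, dz, spin, jaw, dx, dy, dz, spin, ...]. A call has 1 to 8 rows; each row shifts and turns the commanded pose from where the row before left it, along the tool's axes as they then stand; what a row does not reach is not made up. A row lasts 1/10 s, in which the tool goes at most 50 mm and 8.59 degrees, less where a joint would pass 70% of its speed; a pose out of reach is approached as far as the arm can. A call with a gripper value outside its range is refused whole. The fingers move at their own pace and stop on an object; "newtons" is the grip in N (left out, the last holds). Time passes only in rows, so rows that do not move let the fingers close. It gives the time, the measured TCP pose, the force, the opening and the grip force at its end, in the units of the state.
- observe(): the state, without advancing time (a new reading comes with each control period).
- get_image(name): name is "scene" or "top" or "wrist"; returns the picture (384x512x3 uint8, blue, green, red); there is no depth.
- calibration(name): a dict with "fx", "fy", "cx", "cy" (pixels), "pose" (4x4, takes a point from camera to world coordinates); the wrist camera has in their place "T_tool_cam" (4x4, takes a point from camera to tool coordinates, whose origin is the TCP and whose axes are the flange's). Camera axes: x right, y down, z forward; pixel columns grow to the right and rows downward; lengths in m; the calibration is good to about 2 mm. The wrist camera is an equidistant fisheye: a pixel r from the principal point sees the ray r / f radians off the axis. A picture is of the moment at which its call begins: read the wrist's pose just before it. calibration takes no time and is no camera call.
- finish_job(): hands the job in; it is judged then, once.
The state is a dict: "t": time; "joints": joint angles; "qvel": joint speeds; "joint_torque": joint torques, N m; "position": TCP position; "tool_rot": TCP orientation; "wrist_force": force on the tool from outside, world axes, zero at the start; "wrist_torque": the same for the moment, N m; "grip_width": opening from 0.0 (shut) to 1.0 (fully open); "grasp_force": force on a finger pad.
Only numpy, scipy, OpenCV 4.12 (cv2) and the standard library are available. Lean on these libraries where they do the work, as an engineer would, in place of code of your own. Each camera call takes 0.05 s, during which the arm holds its last target. There are 200 camera calls.

## Working session

There is one attempt and no reset: what is moved stays moved. The work goes in short steps, Python scripts to look and compute and a tool call to move; the robot and the scene stay as the last step left them, time stands still between calls to the robot, and variables do not carry over. Pictures are saved under pics/ and viewed, at most 10 in all, crops included, and the job is handed in when it is done.

Besides the shell and the picture viewer there is one more tool, called as a command line: name --argument value ..., lists and objects as JSON in quotes. drive_tool: Moves the arm, as the interface text tells. Its arguments: {"type":"object","properties":{"deltas":{"type":"array"},"newtons":{"type":"number"}},"required":["deltas"]}

```bash
mkdir -p pics; python3 - <<'E'
from station import *
import cv2,numpy as np
o=observe();print({k:np.round(v,4).tolist() for k,v in o.items()})
for n in("scene","top","wrist"):
    im=get_image(n);cv2.imwrite(f"pics/{n}0.png",im);c=calibration(n);print(n,{k:np.round(v,4).tolist() for k,v in c.items()})
a=cv2.imread("pics/top0.png");cv2.imwrite("pics/top0b.png",cv2.resize(a,(800,600)))
a=cv2.imread("pics/scene0.png");cv2.imwrite("pics/scene0b.png",cv2.resize(a,(800,600)))
E
```

```text
{'t': 0.0, 'joints': [-1.4235, 0.4942, 1.3461, 0.0, 1.3025, -0.0955], 'qvel': [0.0012, 0.001, 0.0014, 0.0009, -0.0003, -0.0002], 'joint_torque': [0.0022, -88.2155, -38.3872, -0.0002, 0.0101, 0.0], 'position': [0.1502, -0.6063, 0.2477], 'tool_rot': [0.9926, 0.1211, -0.0, -0.0006], 'wrist_force': [-0.1361, -1.3568, -0.235], 'wrist_torque': [0.0386, 0.0364, 0.0564], 'grasp_force': 0.0, 'grip_width': 1.0}
scene {'fx': 437.4961, 'fy': 437.4961, 'cx': 247.455, 'cy': 196.9415, 'pose': [[-0.7585, -0.3984, 0.5157, -0.1378], [-0.6513, 0.4904, -0.5791, 0.7732], [-0.0222, -0.7751, -0.6315, 0.8994], [0.0, 0.0, 0.0, 1.0]]}
top {'fx': 357.489, 'fy': 357.489, 'cx': 252.9597, 'cy': 192.6507, 'pose': [[-0.0152, -0.9894, 0.1445, 0.4315], [-0.9999, 0.0153, 0.0001, -0.0069], [-0.0023, -0.1445, -0.9895, 0.9469], [0.0, 0.0, 0.0, 1.0]]}
wrist {'fx': 297.3186, 'fy': 297.3186, 'cx': 256.1574, 'cy': 191.3532, 'T_tool_cam': [[-0.0002, -0.9551, -0.2962, 0.0744], [1.0, 0.0, -0.0006, -0.0011], [0.0006, -0.2962, 0.9551, -0.1267], [0.0, 0.0, 0.0, 1.0]]}
```

View pics/top0b.png

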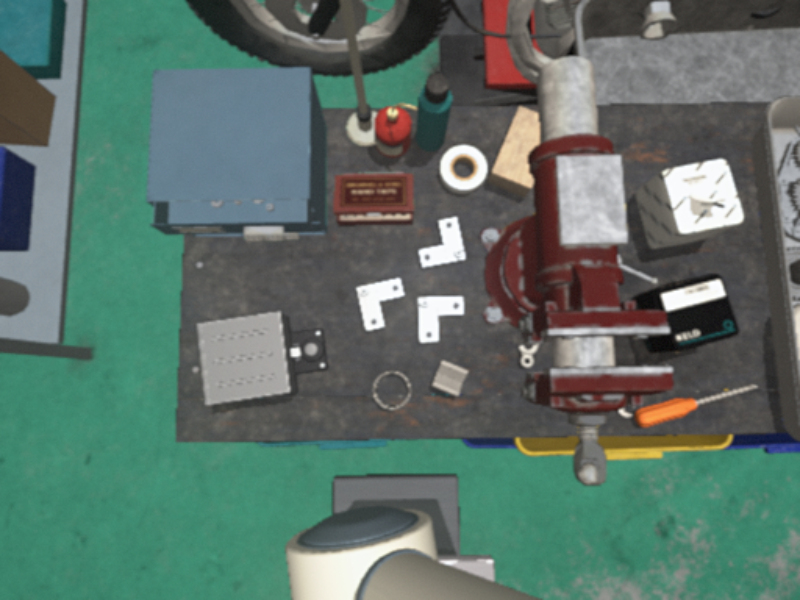

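View pics/scene0b.png

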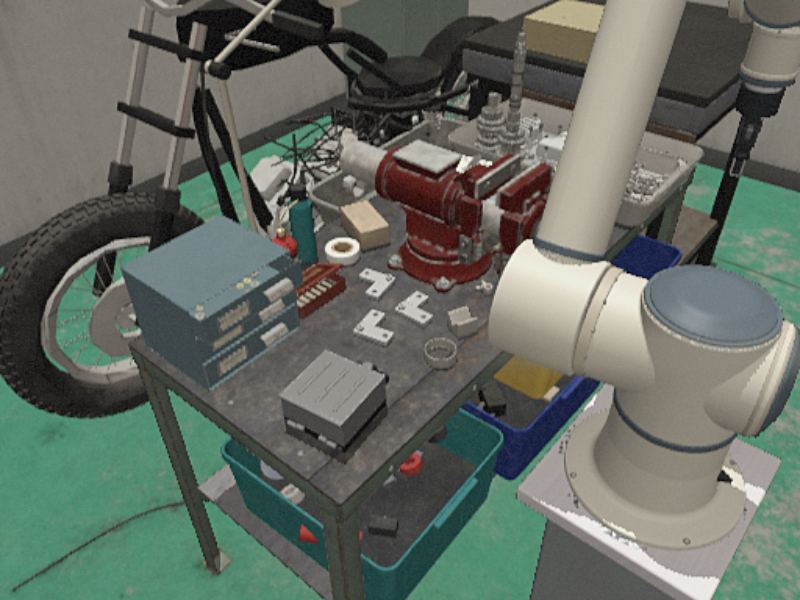

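The top view (800x600) shows the case at (245,358), with its button at (311,349) on the right. The three white L brackets are at (443,243), (380,303) and (440,318), the race at (392,390) and the vee block at (450,378). The scene view agrees.

```bash
cat > h.py <<'E'
from station import *
import cv2,numpy as np
from scipy.spatial.transform import Rotation as R
def rays(n,uv,st=None):
    c=calibration(n);uv=np.float64(uv).reshape(-1,2)
    x=(uv-[c["cx"],c["cy"]])/[c["fx"],c["fy"]]
    if n=="wrist":
        r=np.linalg.norm(x,axis=1,keepdims=True)+1e-12;d=np.hstack([x/r*np.sin(r),np.cos(r)])
        T=np.eye(4);T[:3,:3]=R.from_quat(st["tool_rot"]).as_matrix();T[:3,3]=st["position"];T=T@c["T_tool_cam"]
    else: d=np.hstack([x,np.ones((len(x),1))]);T=np.array(c["pose"])
    return T[:3,3],d@T[:3,:3].T
def plane(n,uv,z,st=None):
    o,d=rays(n,uv,st);return o+d*((z-o[2])/d[:,2])[:,None]
def ell(n,c,z,st=None):
    "L contour -> centre, heel direction angle (centre->heel), size"
    p=plane(n,c,z,st)[:,:2].astype(np.float32);b=p.mean(0);r=cv2.minAreaRect((p-b)*1000)
    ctr=np.array(r[0])/1000+b
    box=cv2.boxPoints(r)/1000+b
    hull=[min(np.linalg.norm(p-q,axis=1)) for q in box]
    emp=box[int(np.argmax(hull))]; v=ctr-emp   # empty corner is far from contour
    return ctr,np.arctan2(v[1],v[0]),np.array(r[1])
E
python3 - <<'E'
from h import *
im=cv2.imread("pics/top0.png");g=im.min(2)
roi=np.zeros_like(g);roi[135:225,225:300]=255
m=((g>150)&(roi>0)).astype(np.uint8)*255
cs,_=cv2.findContours(m,cv2.RETR_EXTERNAL,cv2.CHAIN_APPROX_NONE)
for c in cs:
    if cv2.contourArea(c)>150: 
        a=ell("top",c,.012);print(a[0].round(4),np.degrees(a[1]).round(1),a[2].round(1))
b=plane("top",[[311/1.5625,349/1.5625]],.035);print("button",b)
lid=plane("top",np.array([[197,322],[281,312],[290,393],[205,405]])/1.5625,.072);print(lid.round(3),lid.mean(0))
for uv,z in(((392,390),.022),((450,378),.034),((527,355),.017),((373,200),.07)):print(plane("top",[np.array(uv)/1.5625],z).round(3))
cv2.imwrite("pics/crop.png",cv2.resize(im[125:285,115:315],(800,640-0),interpolation=cv2.INTER_CUBIC)[:600])
E
```

```text
[ 0.5378 -0.083 ] 45.5 [78.9 77.1]
[0.5644 0.0147] 56.6 [78.1 77.6]
[ 0.6704 -0.0834] -124.3 [77.6 77.8]
button [[0.48784065 0.13166326 0.035     ]]
[[0.531 0.306 0.072]
 [0.545 0.174 0.072]
 [0.418 0.158 0.072]
 [0.402 0.289 0.072]] [0.47383945 0.23171179 0.072     ]
[[0.42  0.001 0.022]]
[[ 0.438 -0.094  0.034]]
[[ 0.474 -0.224  0.017]]
[[0.727 0.027 0.07 ]]
```

View pics/crop.png

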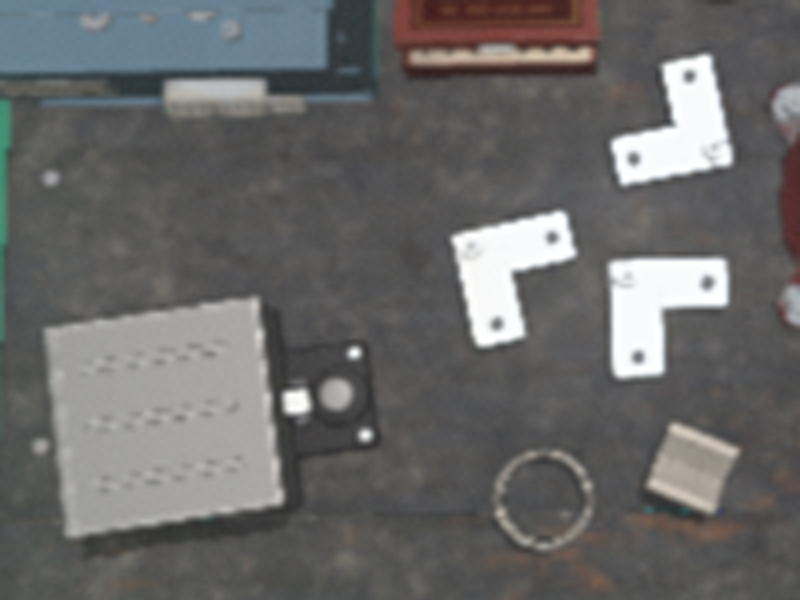

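The crop confirms heels (with bosses) at crop pixels (715,152), (470,250) and (625,278), and the button at (337,394). I'll go up, cross over the vice to the button offset away from the lid, and close the jaws on the way.

drive_tool --deltas '[0,0,0,-50,0.12,0,0,0,-50,0,0,0,0,-50,0,0,0,0,-50,0,0,25,-40,0,0,0,25,-40,0,0,0,25,-40,0,0,0,25,-40,0,0]'

```text
t: 0.95
position: [0.2303, -0.4338, 0.4481]
tool_rot: [0.998, 0.061, 0.0, -0.0]
wrist_force: [0.8, -0.3, 0.8]
grip_width: -0.002
grasp_force: 0.0
```

drive_tool --deltas '[0,25,-40,0,0,0,25,-40,0,0,0,25,-40,0,0,0,25,-40,0,0,0,25,-40,0,0,0,25,-40,0,0,0,25,-40,0,0,0,25,-40,0,0]'

```text
t: 1.75
position: [0.3894, -0.0916, 0.4483]
tool_rot: [0.998, 0.061, 0.0, 0.0]
wrist_force: [0.9, -1.1, -0.1]
grip_width: -0.004
grasp_force: 0.0
```

```bash
cat >> h.py <<'E'
def go(x,y,z,th):
    "deltas (mm) to world target, tool x heading th (deg). spin first, then shift in new axes"
    s=observe();q=s["tool_rot"];X=R.from_quat(q).as_matrix()[:,0];t0=np.degrees(np.arctan2(X[1],X[0]))
    d=(np.array([x,y,z])-s["position"])*1000;sp=-((th-t0+180)%360-180);a=np.radians(th)
    j=np.degrees(np.arctan2(y,x))+90
    print("t",round(s["t"],2),"pos",np.round(s["position"],4),"th0",round(t0,2),"spin",round(np.radians(sp),3),
     "newaxes dx %.1f dy %.1f dz %.1f"%(d[0]*np.cos(a)+d[1]*np.sin(a),d[0]*np.sin(a)-d[1]*np.cos(a),-d[2]),"j6now",round(np.degrees(s["joints"][5])),"j6 after ~",round(np.degrees(s["joints"][5])+sp+np.degrees(np.arctan2(y,x)-s["joints"][0])))
E
python3 - <<'E'
from h import *
go(.4895,.119,.08,7)
E
```

```text
t 1.75 pos [ 0.3894 -0.0916  0.4483] th0 7.03 spin 0.0 newaxes dx 125.0 dy -196.8 dz 368.3 j6now 61 j6 after ~ 97
```

drive_tool --deltas '[0,21,-33,33,0,0,21,-33,33,0,0,21,-33,33,0,0,21,-33,33,0,0,21,-33,33,0,0,20,-32,33,0,0,0,0,50,0,0,0,0,45,0]'

```text
t: 2.55
position: [0.4871, 0.1142, 0.1573]
tool_rot: [0.998, 0.062, 0.0, -0.0]
wrist_force: [1.1, 0.7, -0.1]
grip_width: -0.001
grasp_force: 0.0
```

drive_tool --deltas '[0,0,0,45,0,0,0,0,28,0,0,0,0,0,0]'

```text
t: 2.85
position: [0.4851, 0.1129, 0.0832]
tool_rot: [0.998, 0.061, -0.003, 0.0]
wrist_force: [0.6, -0.4, -0.1]
grip_width: -0.001
grasp_force: 0.0
```

```bash
python3 - <<'E'
from h import *
st=observe();im=get_image("wrist");cv2.imwrite("pics/w1.png",im)
go(.4895,.119,.052,7)
E
```

```text
t 2.9 pos [0.4863 0.113  0.0853] th0 7.04 spin 0.001 newaxes dx 3.9 dy -5.5 dz 33.3 j6now 89 j6 after ~ 97
```

View pics/w1.png

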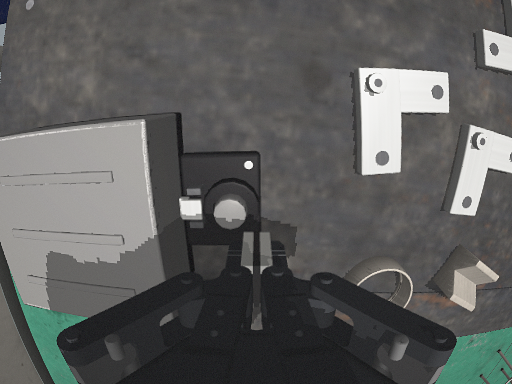

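The wrist view shows the button at (231,211), with the closed fingertips to its lower right at about (258,240). The case front is on the left and the brackets on the right.

```bash
python3 - <<'E'
from h import *
st=observe()
print(plane("wrist",[[231,208]],.035,st))
go(.4895,.119,.056,7)
E
```

```text
[[0.49221079 0.13100631 0.035     ]]
t 2.9 pos [0.4863 0.113  0.0853] th0 7.04 spin 0.001 newaxes dx 3.9 dy -5.5 dz 29.3 j6now 89 j6 after ~ 97
```

drive_tool --deltas '[0,5,-5.5,15,0,0,0,0,14,0,0,0,0,0,0,0,0,0,4,0,0,0,0,0,0]'

```text
t: 3.4
position: [0.4919, 0.1192, 0.0541]
tool_rot: [0.998, 0.061, 0.001, -0.0]
wrist_force: [0.4, -0.7, 0.8]
grip_width: 0.001
grasp_force: 0.0
```

drive_tool --deltas '[0,0,0,3,0,0,0,0,2,0,0,0,0,0,0]'

```text
t: 3.7
position: [0.492, 0.1192, 0.0484]
tool_rot: [0.998, 0.061, 0.001, -0.0]
wrist_force: [1.5, 0.0, 4.1]
grip_width: -0.002
grasp_force: 2.0
```

```bash
python3 - <<'E'
from h import *
print(observe()["wrist_force"])
im=get_image("top");a=cv2.imread("pics/top0.png");d=cv2.absdiff(im,a).max(2)[190:265,120:190];print((d>50).mean());cv2.imwrite("pics/t2.png",cv2.resize(im[125:285,75:315],(720,480)))
go(.491,.119,.045,7)
E
```

```text
[1.52094211 0.01366953 4.11796203]
0.7573333333333333
t 3.75 pos [0.492  0.1192 0.0484] th0 7.03 spin 0.001 newaxes dx -1.0 dy 0.1 dz 3.4 j6now 90 j6 after ~ 97
```

View pics/t2.png

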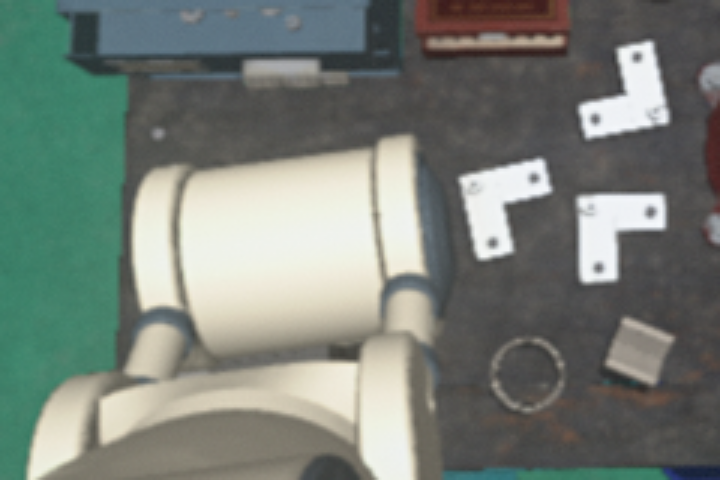

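The arm hides the case here. The force of 4.1 N implies about 3.7 mm of travel, so I'll press a bit further, then lift and look.

drive_tool --deltas '[0,0,0,2,0,0,0,0,0,0,0,0,0,0,0,0,0,0,-10,0,0,0,3,-40,0,0,0,0,-50,0,0,0,0,-50,0,0,0,0,-20,0]'

```text
t: 4.55
position: [0.4922, 0.1164, 0.2208]
tool_rot: [0.998, 0.061, 0.002, -0.0]
wrist_force: [0.0, 0.2, -0.3]
grip_width: 0.0
grasp_force: 0.0
```

```bash
python3 - <<'E'
from h import *
st=observe();im=get_image("wrist");cv2.imwrite("pics/w2.png",im);np.save("w2.npy",st)
go(.474,.231,.25,7)
E
```

```text
t 4.6 pos [0.4929 0.1164 0.222 ] th0 7.04 spin 0.001 newaxes dx -4.8 dy -116.0 dz -28.0 j6now 89 j6 after ~ 109
```

View pics/w2.png

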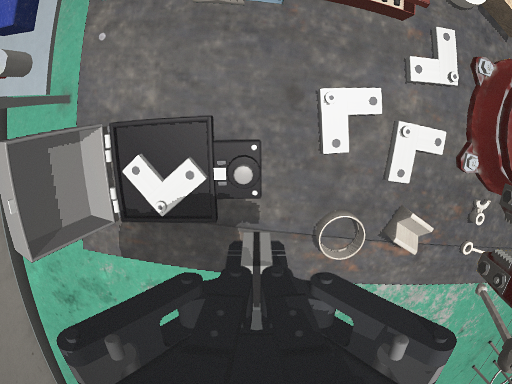

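The lid is open. Bracket_0 lies in the case, centred near (164,178) with its heel at (161,208). The loose brackets are at about (345,115), (415,150) and (440,65). I'll measure all four from this view.

```bash
python3 - <<'E'
from h import *
st=np.load("w2.npy",allow_pickle=True).item();im=cv2.imread("pics/w2.png");g=im.min(2)
for th in(150,190):
  cs,_=cv2.findContours((g>th).astype(np.uint8),cv2.RETR_EXTERNAL,cv2.CHAIN_APPROX_NONE)
  for c in cs:
    A=cv2.contourArea(c);x=c.reshape(-1,2).mean(0)
    if 600<A<5000 and 20<x[1]<215 and 115<x[0]<460:
        a=ell("wrist",c,.018 if x[0]<220 else .012,st);print(th,A,x.round(),a[0].round(4),np.degrees(a[1]).round(1),a[2].round(1))
E
```

```text
150 2304.0 [163. 181.] [0.4725 0.227 ] -179.7 [75.4 76.7]
150 1862.0 [413. 150.] [ 0.5365 -0.0843] 45.8 [76.1 76. ]
150 2516.5 [346. 115.] [0.5634 0.0138] 56.2 [76.3 75.6]
150 1656.0 [437.  59.] [ 0.6697 -0.0854] -124.2 [75.6 77.2]
190 2092.0 [163. 183.] [0.4725 0.2271] -179.6 [75.2 76.1]
190 1813.0 [413. 150.] [ 0.5364 -0.0843] 45.6 [75.7 75. ]
190 2477.5 [346. 115.] [0.563  0.0137] 56.1 [75.4 75.1]
190 1610.5 [437.  59.] [ 0.6695 -0.0853] -123.4 [75.1 76.6]
```

```bash
cat >> h.py <<'E'
def tg(ctr,phi,g):
    a=np.radians(phi);return np.array(ctr)+[g[0]*np.cos(a)-g[1]*np.sin(a),g[0]*np.sin(a)+g[1]*np.cos(a)]
E
python3 - <<'E'
from h import *
x=tg([.5632,.0138],191.2,[.010,-.022]);print(x)
go(*x,.018,11.2)
E
```

```text
[0.54911729 0.03343867]
t 4.6 pos [0.4929 0.1164 0.222 ] th0 7.04 spin -0.073 newaxes dx 39.0 dy 92.3 dz 204.0 j6now 89 j6 after ~ 82
```

drive_tool --deltas '[0.55,0,0,0,-0.073,0.55,13,31,20,0,0.55,13,31,35,0,0.55,13,30,40,0,0.55,0,0,45,0,0.55,0,0,20,0,0.55,0,0,0,0,0.55,0,0,0,0]' --newtons 80

```text
t: 5.4
position: [0.547, 0.0346, 0.0579]
tool_rot: [0.995, 0.098, -0.001, -0.0]
wrist_force: [1.1, -0.3, 1.4]
grip_width: 0.552
grasp_force: 0.0
```

```bash
python3 - <<'E'
from h import *
st=observe();im=get_image("wrist");cv2.imwrite("pics/w3.png",im)
x=tg([.5632,.0138],191.2,[.010,-.022]);go(*x,.018,11.2);print(st["grip_width"])
E
```

```text
t 5.45 pos [0.5476 0.0346 0.0586] th0 11.23 spin 0.001 newaxes dx 1.2 dy 1.4 dz 40.6 j6now 76 j6 after ~ 82
0.5516494270400182
```

View pics/w3.png

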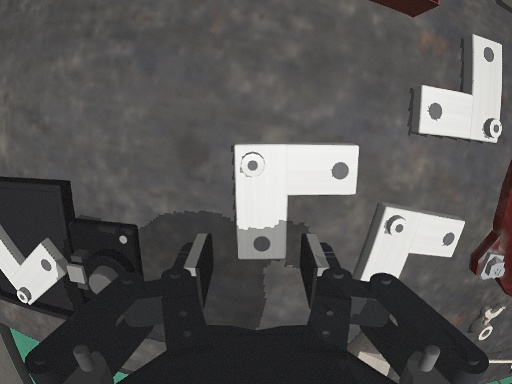

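The jaws straddle the lower arm (columns 238–287), nicely aligned. I'll descend and grip.

drive_tool --deltas '[0.55,1,1.5,25,0,0.55,0,0,15,0,0.55,0,0,0,0,0.1,0,0,0,0,0.1,0,0,0,0,0.1,0,0,0,0,0.1,0,0,0,0,0.1,0,0,0,0]'

```text
t: 6.25
position: [0.5493, 0.0333, 0.0193]
tool_rot: [0.995, 0.098, 0.001, 0.0]
wrist_force: [-1.7, 0.6, 8.0]
grip_width: 0.346
grasp_force: 79.5
```

drive_tool --deltas '[0.1,0,0,-5,0,0.1,0,0,-30,0,0.1,0,0,-40,0,0.1,0,0,-40,0,0.1,0,0,0,0,0.1,0,0,0,0]'

```text
t: 6.85
position: [0.5492, 0.0332, 0.134]
tool_rot: [0.995, 0.098, 0.001, 0.0]
wrist_force: [0.4, -0.6, -3.0]
grip_width: 0.346
grasp_force: 79.8
```

```bash
python3 - <<'E'
from h import *
st=observe();im=get_image("wrist");cv2.imwrite("pics/w4.png",im);np.save("w4.npy",st)
print(st["grip_width"],st["position"],st["wrist_force"])
x=tg([.4725,.227],135,[.010,-.022]);print(x);go(*x,.06,-45)
E
```

```text
0.3461395583356149 [0.54917632 0.03319555 0.13403338] [ 0.41443438 -0.6339676  -2.97330862]
[0.48098528 0.24962742]
t 6.9 pos [0.5484 0.0332 0.1328] th0 11.22 spin 0.981 newaxes dx -200.7 dy -105.3 dz 72.8 j6now 76 j6 after ~ 162
```

View pics/w4.png

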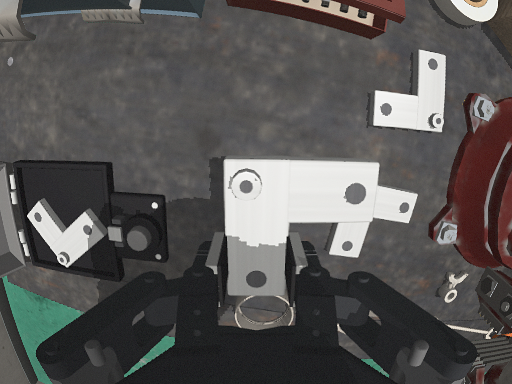

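Bracket is held, with its heel corner at (224,159), arm end at (379,163) and boss at (245,185). The force of 8 N shows the tips reached the bench. I'll measure the in-hand pose from the corners.

```bash
cat >> h.py <<'E'
def inhand(name,st,ztop=-.0073):
    "lit part of held top face: polygon corners in tool-aligned coords (mm): col0=tool x, col1=tool y rel TCP"
    im=cv2.imread(name);m=(im.min(2)>170).astype(np.uint8);m[:140]=0;m[:,:205]=0;m[300:]=0
    m=cv2.morphologyEx(m,cv2.MORPH_CLOSE,np.ones((15,15),np.uint8))
    cs,_=cv2.findContours(m,cv2.RETR_EXTERNAL,cv2.CHAIN_APPROX_NONE)
    c=max(cs,key=cv2.contourArea);p=cv2.approxPolyDP(c,4,True).reshape(-1,2)
    w=plane("wrist",p,st["position"][2]+ztop,st)-st["position"]
    t=w@R.from_quat(st["tool_rot"]).as_matrix()*1000
    for a,b in zip(p,t):print(a,b[:2].round(1))
E
python3 - <<'E'
from h import *
inhand("pics/w4.png",np.load("w4.npy",allow_pickle=True).item())
E
```

```text
[224 160] [ 47.8 -16. ]
[225 233] [ 11.  -16.7]
[250 246] [ 3.8 -4.3]
[285 242] [ 6.  13.4]
[289 222] [17. 15.]
[333 221] [17.2 37.3]
[329 253] [-1. 37.]
[357 256] [-3.6 53.1]
[368 223] [15.6 56.5]
[408 222] [15.4 80.7]
[417 195] [30.7 83.6]
[379 186] [35.5 60.1]
[378 163] [47.2 58.2]
```

drive_tool --deltas '[0.1,-20,-30,0,0.14,0.1,-20,-30,0,0.14,0.1,-20,-30,0,0.14,0.1,-20,-20,0,0.14,0.1,-20,-20,0,0.14,0.1,-20,-10,0,0.14,0.1,-10,0,0,0.141,0.1,0,0,0,0]'

```text
t: 7.7
position: [0.4351, 0.1938, 0.1315]
tool_rot: [0.924, -0.383, -0.001, 0.001]
wrist_force: [0.1, -0.7, -1.1]
grip_width: 0.347
grasp_force: 79.8
```

```bash
python3 - <<'E'
from h import *
x=tg([.4725,.227],135,[.010,-.022]);go(*x,.06,-45)
E
```

```text
t 7.7 pos [0.4351 0.1938 0.1315] th0 -45.07 spin -0.001 newaxes dx -7.0 dy -71.9 dz 71.5 j6now 152 j6 after ~ 162
```

In-hand corners match the nominal grasp within about 1 mm: heel (47.8,-16.0) against (48,-16). I'll cross-check bracket_0 from w4 and move over the case.

```bash
python3 - <<'E'
from h import *
for n in ("w4",):
  st=np.load("w4.npy",allow_pickle=True).item();g=cv2.imread("pics/w4.png").min(2)
  for th in (140,180):
    m=(g>th).astype(np.uint8);m[:,112:]=0;m[:195]=0;m[275:]=0;m[:,:22]=0
    cs,_=cv2.findContours(m,cv2.RETR_EXTERNAL,cv2.CHAIN_APPROX_NONE);c=max(cs,key=cv2.contourArea)
    a=ell("wrist",c,.018,st);print(a[0].round(4),np.degrees(a[1]).round(1),a[2].round(1))
E
```

```text
[0.471  0.2267] 179.2 [75.2 80. ]
[0.4707 0.2249] 176.2 [75.2 78.3]
```

drive_tool --deltas '[0.1,-3,-36,10,0,0.1,-4,-36,10,0,0.1,0,0,30,0,0.1,0,0,15,0,0.1,0,0,0,0,0.1,0,0,0,0]'

```text
t: 8.3
position: [0.4829, 0.2486, 0.0672]
tool_rot: [0.924, -0.382, -0.0, 0.0]
wrist_force: [0.2, -1.0, -1.1]
grip_width: 0.351
grasp_force: 79.8
```

```bash
python3 - <<'E'
from h import *
st=observe();im=get_image("wrist");cv2.imwrite("pics/w5.png",im);print(st["wrist_force"])
x=tg([.4725,.227],135,[.010,-.022]);go(*x,.038,-45)
E
```

```text
[ 0.23424382 -0.96992614 -1.09685332]
t 8.35 pos [0.4832 0.2488 0.0678] th0 -44.9 spin 0.002 newaxes dx -2.1 dy 1.0 dz 29.8 j6now 156 j6 after ~ 162
```

drive_tool --deltas '[0.1,-2,1,15,0,0.1,0,0,12,0,0.1,0,0,0,0,0.1,0,0,2,0,0.1,0,0,0,0]'

```text
t: 8.85
position: [0.4809, 0.2499, 0.0388]
tool_rot: [0.924, -0.382, 0.0, -0.0]
wrist_force: [0.4, 0.2, -2.3]
grip_width: 0.349
grasp_force: 79.8
```

```bash
python3 - <<'E'
from h import *
st=observe();print(st["wrist_force"])
x=tg([.4725,.227],135,[.010,-.022]);go(*x,.0375,-45)
E
```

```text
[ 0.41634082  0.23627531 -2.2613692 ]
t 8.85 pos [0.4809 0.2499 0.0388] th0 -44.98 spin 0.0 newaxes dx 0.2 dy 0.2 dz 1.3 j6now 156 j6 after ~ 162
```

drive_tool --deltas '[0.1,0,0,1,0,0.1,0,0,0,0,0.5,0,0,0,0,0.5,0,0,0,0,0.5,0,0,0,0,0.5,0,0,-10,0,0.5,0,0,-40,0,0.5,0,0,-50,0]'

```text
t: 9.65
position: [0.4796, 0.2494, 0.1379]
tool_rot: [0.924, -0.383, -0.001, 0.001]
wrist_force: [1.7, -0.2, 0.6]
grip_width: 0.504
grasp_force: 0.0
```

drive_tool --deltas '[0.5,20,30,-40,-0.14,0.5,20,30,-20,-0.14,0.5,0,30,0,-0.14,0.5,0,30,0,-0.14,0.5,0,0,0,-0.14,0.5,0,0,0,-0.1,0.5,0,0,0,0]'

```text
t: 10.35
position: [0.4468, 0.1266, 0.1953]
tool_rot: [1.0, 0.008, 0.0, -0.0]
wrist_force: [-0.2, 0.1, 0.1]
grip_width: 0.5
grasp_force: 0.0
```

```bash
cat >> h.py <<'E'
def stack(name,st,ztop,lo=0.16):
    g=cv2.imread(name).min(2)
    for th in (150,190):
        cs,_=cv2.findContours((g>th).astype(np.uint8),cv2.RETR_EXTERNAL,cv2.CHAIN_APPROX_NONE)
        for c in cs:
            if cv2.contourArea(c)<500: continue
            p=plane("wrist",c,ztop,st);m=p.mean(0)
            if abs(m[0]-.474)<.06 and abs(m[1]-.231)<.06:
                a=ell("wrist",c,ztop,st);print(th,cv2.contourArea(c),a[0].round(4),np.degrees(a[1]).round(1),a[2].round(1),cv2.boundingRect(c))
E
python3 - <<'E'
from h import *
st=observe();im=get_image("wrist");cv2.imwrite("pics/w6.png",im);np.save("w6.npy",st)
x=tg([.5365,-.0845],180.7,[.010,-.022]);print(x);go(*x,.06,.7)
stack("pics/w6.png",st,.030)
E
```

```text
[ 0.52623197 -0.06262381]
t 10.4 pos [0.4468 0.1267 0.1951] th0 0.71 spin 0.0 newaxes dx 77.1 dy 190.3 dz 135.1 j6now 98 j6 after ~ 83
150 4442.5 [0.4717 0.2274] -0.4 [76.  76.2] (115, 100, 95, 97)
190 4353.0 [0.4716 0.2273] 0.0 [75.8 74.8] (115, 101, 95, 95)
```

View pics/w6.png

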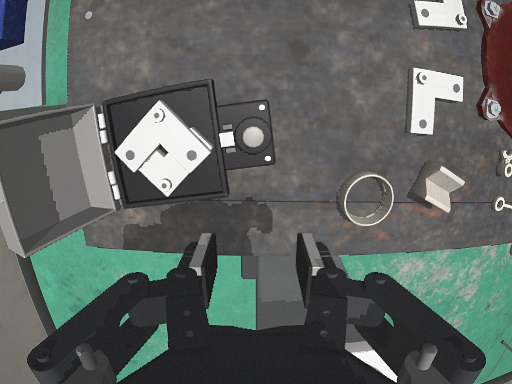

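The placed bracket at (163,148) sits squarely on the lower one: the combined outline is 76x76 mm, centred at (0.4717,0.2274) and turned ~0°. On to the next bracket.

drive_tool --deltas '[0.55,19,47,0,0,0.55,19,47,0,0,0.55,19,47,20,0,0.55,19,47,25,0,0.55,0,1,45,0,0.55,1,1,40,0,0.55,0,0,0,0,0.55,0,0,0,0]'

```text
t: 11.2
position: [0.5221, -0.0512, 0.0697]
tool_rot: [1.0, 0.007, -0.001, -0.0]
wrist_force: [-0.4, 0.2, 1.0]
grip_width: 0.549
grasp_force: 0.0
```

```bash
python3 - <<'E'
from h import *
st=observe();im=get_image("wrist");cv2.imwrite("pics/w7.png",im)
x=tg([.5365,-.0845],180.7,[.010,-.022]);go(*x,.0203,.7)
g=im.min(2)
cs,_=cv2.findContours((g>150).astype(np.uint8),cv2.RETR_EXTERNAL,cv2.CHAIN_APPROX_NONE)
for c in cs:
    if cv2.contourArea(c)>1000:
        a=ell("wrist",c,.012,st);print(cv2.contourArea(c),a[0].round(4),np.degrees(a[1]).round(1),a[2].round(1))
E
```

```text
t 11.25 pos [ 0.5229 -0.0513  0.0707] th0 0.81 spin 0.002 newaxes dx 3.2 dy 11.4 dz 50.4 j6now 77 j6 after ~ 83
7014.0 [ 0.5439 -0.0841] 52.0 [60.9 75.3]
5183.0 [ 0.6483 -0.0887] 122.6 [31.2 75.4]
```

drive_tool --deltas '[0.55,3,11.5,10,0,0.55,0,0,25,0,0.55,0,0,15,0,0.55,0,0,0,0,0.1,0,0,0,0,0.1,0,0,0,0,0.1,0,0,0,0,0.1,0,0,0,0]'

```text
t: 12.05
position: [0.5261, -0.0633, 0.0206]
tool_rot: [1.0, 0.007, 0.001, 0.0]
wrist_force: [-2.0, -1.4, 9.9]
grip_width: 0.345
grasp_force: 80.2
```

drive_tool --deltas '[0.1,0,0,0,0,0.1,0,0,-10,0,0.1,0,0,-45,0,0.1,0,0,-45,0,0.1,0,0,-20,0,0.1,0,0,0,0,0.1,0,0,0,0]'

```text
t: 12.75
position: [0.5254, -0.063, 0.1398]
tool_rot: [1.0, 0.007, 0.001, 0.0]
wrist_force: [-0.7, -0.2, -2.9]
grip_width: 0.342
grasp_force: 80.4
```

```bash
python3 - <<'E'
from h import *
st=observe();im=get_image("wrist");cv2.imwrite("pics/w8.png",im);np.save("w8.npy",st)
print(st["grip_width"],st["wrist_force"])
inhand("pics/w8.png",st)
x=tg([.472,.227],-45,[.010,-.022]);print(x);go(*x,.08,135)
E
```

```text
0.3423245977731825 [-0.66100871 -0.18518877 -2.87341302]
[225 233] [ 10.8 -16.5]
[232 242] [  5.8 -13.1]
[259 251] [0.7 0.5]
[284 241] [ 6.4 13.1]
[288 220] [17.9 14.7]
[370 218] [18.2 57.5]
[374 185] [35.8 57.4]
[390 175] [41.1 65.8]
[388 163] [47.1 63.9]
[224 159] [ 48.1 -15.7]
[0.46351472 0.20437258]
t 12.8 pos [ 0.5249 -0.0629  0.1389] th0 0.85 spin -2.341 newaxes dx 232.4 dy 145.5 dz 58.9 j6now 76 j6 after ~ -21
```

drive_tool --deltas '[0.1,-10,-45,0,0,0.1,-10,-45,0,0,0.1,-10,-45,0,0,0.1,-10,-45,0,0,0.1,-10,-30,0,0,0.1,0,0,0,-0.146,0.1,0,0,0,-0.146,0.1,0,0,0,-0.146]'

```text
t: 13.6
position: [0.4713, 0.1465, 0.1379]
tool_rot: [0.974, 0.228, -0.001, -0.0]
wrist_force: [-0.2, 0.2, -1.7]
grip_width: 0.348
grasp_force: 80.5
```

drive_tool --deltas '[0.1,0,0,0,-0.146,0.1,0,0,0,-0.146,0.1,0,0,0,-0.146,0.1,0,0,0,-0.146,0.1,0,0,0,-0.146,0.1,0,0,0,-0.146,0.1,0,0,0,-0.146,0.1,0,0,0,-0.146]'

```text
t: 14.4
position: [0.4715, 0.1461, 0.1378]
tool_rot: [0.687, 0.727, -0.001, -0.001]
wrist_force: [-0.1, -0.4, -1.9]
grip_width: 0.344
grasp_force: 80.5
```

drive_tool --deltas '[0.1,0,0,0,-0.146,0.1,0,0,0,-0.146,0.1,0,0,0,-0.146,0.1,0,0,0,-0.146,0.1,0,0,0,-0.146,0.1,0,0,0,0,0.1,0,0,0,0]'

```text
t: 15.1
position: [0.4718, 0.1462, 0.1383]
tool_rot: [0.387, 0.922, -0.0, -0.001]
wrist_force: [0.4, 0.9, -3.4]
grip_width: 0.345
grasp_force: 80.5
```

```bash
python3 - <<'E'
from h import *
x=tg([.472,.227],-45,[.010,-.022]);go(*x,.056,135)
E
```

```text
t 15.1 pos [0.4718 0.1462 0.1383] th0 134.42 spin -0.01 newaxes dx 47.0 dy 35.3 dz 82.3 j6now -34 j6 after ~ -21
```

drive_tool --deltas '[0.1,24,18,0,-0.01,0.1,23,17,10,0,0.1,0,0,35,0,0.1,0,0,20,0,0.1,0,0,0,0,0.1,0,0,0,0]'

```text
t: 15.7
position: [0.4637, 0.2041, 0.0742]
tool_rot: [0.382, 0.924, -0.0, -0.0]
wrist_force: [-0.3, 0.4, -1.8]
grip_width: 0.343
grasp_force: 80.6
```

```bash
python3 - <<'E'
from h import *
x=tg([.472,.227],-45,[.010,-.022]);go(*x,.0510,135)
E
```

```text
t 15.7 pos [0.4637 0.2041 0.0742] th0 135.12 spin 0.002 newaxes dx 0.3 dy 0.0 dz 23.2 j6now -28 j6 after ~ -21
```

drive_tool --deltas '[0.1,0,0,15,0,0.1,0,0,7,0,0.1,0,0,0,0,0.1,0,0,1,0,0.1,0,0,0,0]'

```text
t: 16.2
position: [0.4641, 0.2043, 0.0517]
tool_rot: [0.381, 0.925, 0.0, 0.0]
wrist_force: [-0.6, 0.2, -2.4]
grip_width: 0.344
grasp_force: 80.5
```

```bash
python3 - <<'E'
from h import *
print(observe()["wrist_force"])
x=tg([.472,.227],-45,[.010,-.022]);go(*x,.0505,135)
E
```

```text
[-0.64813777  0.24151325 -2.35605677]
t 16.2 pos [0.4641 0.2043 0.0517] th0 135.24 spin 0.004 newaxes dx 0.5 dy -0.3 dz 1.2 j6now -28 j6 after ~ -21
```

drive_tool --deltas '[0.1,0,0,1,0,0.1,0,0,0.5,0,0.1,0,0,0,0]'

```text
t: 16.5
position: [0.4641, 0.2043, 0.0505]
tool_rot: [0.381, 0.925, 0.0, 0.0]
wrist_force: [-3.2, -1.3, 15.0]
grip_width: 0.344
grasp_force: 82.6
```

drive_tool --deltas '[0.5,0,0,0,0,0.5,0,0,0,0,0.5,0,0,0,0,0.5,0,0,-10,0,0.5,0,0,-40,0,0.5,0,0,-50,0,0.5,0,0,-40,0,0.5,0,0,0,0]'

```text
t: 17.3
position: [0.466, 0.205, 0.1952]
tool_rot: [0.381, 0.925, 0.003, 0.003]
wrist_force: [0.3, -0.5, -0.9]
grip_width: 0.501
grasp_force: 0.0
```

```bash
python3 - <<'E'
from h import *
x=tg([.6696,-.0853],11.3,[-.022,.010]);print(x);go(*x,.15,101.3);go(.49,.12,.19,101.3)
E
```

```text
[ 0.64606702 -0.07980467]
t 17.3 pos [0.466  0.205  0.1952] th0 135.27 spin 0.593 newaxes dx -314.5 dy 120.7 dz 45.2 j6now -28 j6 after ~ -18
t 17.3 pos [0.466  0.205  0.1952] th0 135.27 spin 0.593 newaxes dx -88.0 dy 6.8 dz 5.2 j6now -28 j6 after ~ 2
```

drive_tool --deltas '[0.55,0,0,0,0.148,0.55,0,0,0,0.148,0.55,0,0,0,0.148,0.55,0,0,0,0.149,0.55,-44,3,0,0,0.55,-44,4,0,0,0.55,0,0,0,0]'

```text
t: 18.0
position: [0.489, 0.1156, 0.1898]
tool_rot: [0.635, 0.772, -0.0, 0.0]
wrist_force: [-0.2, -0.5, 0.4]
grip_width: 0.548
grasp_force: 0.0
```

```bash
python3 - <<'E'
from h import *
st=observe();im=get_image("wrist");cv2.imwrite("pics/w9.png",im);np.save("w9.npy",st)
stack("pics/w9.png",st,.042)
x=tg([.6696,-.0853],11.3,[-.022,.010]);print(x);go(*x,.1,101.3)
E
```

```text
150 6388.0 [0.471 0.228] 178.4 [75.  78.8] (206, 8, 111, 111)
190 5547.5 [0.4707 0.2279] -0.9 [74.7 77.9] (220, 9, 96, 109)
[ 0.64606702 -0.07980467]
t 18.05 pos [0.4883 0.1174 0.1898] th0 101.1 spin -0.004 newaxes dx -224.3 dy 116.1 dz 89.8 j6now -4 j6 after ~ -18
```

View pics/w9.png

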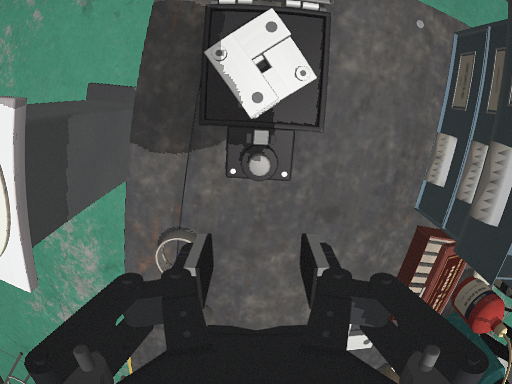

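The pile at (262,65) is squared up, with the bosses at opposite corners. Now for the last bracket.

drive_tool --deltas '[0.55,-37,19,0,0,0.55,-37,19,0,0,0.55,-37,19,0,0,0.55,-37,19,0,0,0.55,-37,20,0,0,0.55,-39,20,0,0,0.55,0,0,0,0,0.55,0,0,0,0]'

```text
t: 18.85
position: [0.6454, -0.0773, 0.1892]
tool_rot: [0.634, 0.773, -0.0, -0.0]
wrist_force: [-1.0, 0.6, -1.4]
grip_width: 0.55
grasp_force: 0.0
```

```bash
python3 - <<'E'
from h import *
st=observe();im=get_image("wrist");cv2.imwrite("pics/w10.png",im)
x=tg([.6696,-.0853],11.3,[-.022,.010]);go(*x,.0203,101.3)
g=im.min(2)
cs,_=cv2.findContours((g>150).astype(np.uint8),cv2.RETR_EXTERNAL,cv2.CHAIN_APPROX_NONE)
for c in cs:
    if cv2.contourArea(c)>400:
        a=ell("wrist",c,.012,st);print(cv2.contourArea(c),a[0].round(4),np.degrees(a[1]).round(1),a[2].round(1),cv2.boundingRect(c))
E
```

```text
t 18.9 pos [ 0.6449 -0.0766  0.1893] th0 101.31 spin 0.0 newaxes dx -3.4 dy 0.5 dz 169.0 j6now -23 j6 after ~ -18
773.0 [ 0.1925 -0.6163] 88.9 [239.1 101.1] (2, 338, 34, 46)
420.5 [ 0.8508 -0.3004] 123.4 [ 27.5 108.9] (348, 324, 35, 33)
655.0 [ 1.1876 -0.3027] -22.9 [ 72.5 171.4] (485, 311, 27, 48)
2848.5 [ 0.8055 -0.1344] 106.2 [83.6 83.1] (345, 213, 63, 63)
3025.5 [ 0.6696 -0.0848] -124.3 [75.8 76.3] (243, 151, 70, 70)
1112.5 [ 0.4232 -0.098 ] -153.8 [56.3 47.7] (52, 135, 40, 54)
768.5 [0.8698 0.0475] 89.1 [63.2 44.7] (444, 96, 40, 38)
802.5 [0.7165 0.0255] -95.7 [ 12.2 121.7] (327, 40, 31, 112)
```

drive_tool --deltas '[0.55,-2.6,0.5,40,0.01,0.55,0,0,45,0,0.55,0,0,40,0,0.55,0,0,20,0,0.55,0,0,0,0,0.55,0,0,0,0]'

```text
t: 19.5
position: [0.6464, -0.0791, 0.0455]
tool_rot: [0.638, 0.77, 0.0, -0.0]
wrist_force: [0.6, 0.5, 0.1]
grip_width: 0.549
grasp_force: 0.0
```

```bash
python3 - <<'E'
from h import *
x=tg([.6696,-.0848],10.7,[-.022,.010]);go(*x,.0205,100.7)
E
```

```text
t 19.5 pos [ 0.6464 -0.0791  0.0455] th0 100.77 spin 0.001 newaxes dx 0.1 dy -0.3 dz 25.0 j6now -23 j6 after ~ -18
```

drive_tool --deltas '[0.55,0,0,17,0,0.55,0,0,8,0,0.55,0,0,0,0,0.1,0,0,0,0,0.1,0,0,0,0,0.1,0,0,0,0,0.1,0,0,0,0,0.1,0,0,0,0]'

```text
t: 20.3
position: [0.647, -0.0801, 0.0211]
tool_rot: [0.638, 0.77, 0.0, 0.001]
wrist_force: [-2.2, 1.8, 8.0]
grip_width: 0.345
grasp_force: 79.5
```

drive_tool --deltas '[0.1,0,0,0,0,0.1,0,0,-10,0,0.1,0,0,-45,0,0.1,0,0,-45,0,0.1,0,0,-40,0,0.1,0,0,0,0,0.1,0,0,0,0]'

```text
t: 21.0
position: [0.6469, -0.0802, 0.1614]
tool_rot: [0.638, 0.77, 0.001, 0.001]
wrist_force: [-0.0, -1.0, -2.3]
grip_width: 0.34
grasp_force: 79.9
```

```bash
python3 - <<'E'
from h import *
st=observe();im=get_image("wrist");cv2.imwrite("pics/w11.png",im);np.save("w11.npy",st)
print(st["grip_width"],st["wrist_force"])
im2=cv2.imread("pics/w11.png").min(2)>170
m=im2.astype(np.uint8);m[:140]=0
cs,_=cv2.findContours(m,cv2.RETR_EXTERNAL,cv2.CHAIN_APPROX_NONE)
for c in cs:
    if cv2.contourArea(c)>1500:
        p=cv2.approxPolyDP(c,4,True).reshape(-1,2)
        t=(plane("wrist",p,st["position"][2]-.0083,st)-st["position"])@R.from_quat(st["tool_rot"]).as_matrix()*1000
        print(cv2.contourArea(c),[(tuple(a),b[:2].round(1).tolist()) for a,b in zip(p.tolist(),t)])
x=tg([.4715,.2275],135,[-.022,.010]);print(x);go(*x,.1,225)
E
```

```text
0.34043059406771103 [-0.00537157 -0.98251291 -2.25339452]
2918.5 [((397, 220), [18.7, 74.0]), ((368, 229), [14.1, 57.4]), ((352, 255), [-1.1, 50.4]), ((353, 265), [-7.5, 51.9]), ((385, 283), [-21.7, 74.6]), ((410, 266), [-11.2, 89.2]), ((417, 250), [-0.6, 91.4]), ((414, 231), [11.7, 86.4])]
6849.5 [((285, 203), [28.8, 12.8]), ((225, 204), [28.3, -16.2]), ((232, 321), [-45.9, -15.5]), ((294, 320), [-45.5, 21.4]), ((283, 273), [-11.0, 13.2])]
[0.47998528 0.20487258]
t 21.05 pos [ 0.6462 -0.08    0.1599] th0 100.71 spin -2.169 newaxes dx -83.9 dy 319.0 dz 59.9 j6now -23 j6 after ~ -112
```

drive_tool --deltas '[0.1,41,-15,0,0,0.1,41,-15,0,0,0.1,41,-15,0,0,0.1,41,-15,0,0,0.1,41,-15,0,0,0.1,0,0,0,-0.145,0.1,0,0,0,-0.145,0.1,0,0,0,-0.145]'

```text
t: 21.85
position: [0.5336, 0.1077, 0.1584]
tool_rot: [0.454, 0.891, -0.001, -0.001]
wrist_force: [-0.4, -0.3, -1.0]
grip_width: 0.344
grasp_force: 79.9
```

drive_tool --deltas '[0.1,0,0,0,-0.145,0.1,0,0,0,-0.145,0.1,0,0,0,-0.145,0.1,0,0,0,-0.145,0.1,0,0,0,-0.145,0.1,0,0,0,-0.145,0.1,0,0,0,-0.145,0.1,0,0,0,-0.145]'

```text
t: 22.65
position: [0.5338, 0.1073, 0.1584]
tool_rot: [-0.108, 0.994, 0.0, -0.001]
wrist_force: [-0.5, -0.4, -1.1]
grip_width: 0.341
grasp_force: 79.9
```

drive_tool --deltas '[0.1,0,0,0,-0.145,0.1,0,0,0,-0.145,0.1,0,0,0,-0.145,0.1,0,0,0,-0.139,0.1,0,0,0,0,0.1,0,0,0,0]'

```text
t: 23.25
position: [0.5342, 0.1073, 0.1588]
tool_rot: [-0.381, 0.925, 0.0, -0.001]
wrist_force: [0.2, -0.7, -1.3]
grip_width: 0.344
grasp_force: 79.9
```

```bash
python3 - <<'E'
from h import *
x=tg([.4715,.2275],135,[-.022,.010]);go(*x,.08,225)
E
```

```text
t 23.25 pos [0.5342 0.1073 0.1588] th0 -135.26 spin -0.005 newaxes dx -30.7 dy 107.3 dz 78.8 j6now -130 j6 after ~ -112
```

drive_tool --deltas '[0.1,-10,36,0,-0.005,0.1,-10,36,0,0,0.1,-10.5,35,10,0,0.1,0,0,30,0,0.1,0,0,28,0,0.1,0,0,0,0,0.1,0,0,0,0]'

```text
t: 23.95
position: [0.4801, 0.2043, 0.0917]
tool_rot: [-0.384, 0.923, 0.0, -0.001]
wrist_force: [0.6, 1.0, -1.1]
grip_width: 0.347
grasp_force: 80.0
```

```bash
python3 - <<'E'
from h import *
x=tg([.4715,.2275],135,[-.022,.010]);go(*x,.0635,225)
E
```

```text
t 23.95 pos [0.4801 0.2043 0.0917] th0 -134.86 spin 0.002 newaxes dx -0.3 dy 0.5 dz 28.2 j6now -119 j6 after ~ -112
```

drive_tool --deltas '[0.1,0,0.5,18,0,0.1,0,0,8,0,0.1,0,0,1.5,0,0.1,0,0,0,0]'

```text
t: 24.35
position: [0.4802, 0.2047, 0.0647]
tool_rot: [-0.385, 0.923, -0.0, 0.0]
wrist_force: [-0.6, 0.3, -0.5]
grip_width: 0.343
grasp_force: 79.9
```

drive_tool --deltas '[0.1,0,0,1,0,0.1,0,0,0,0]'

```text
t: 24.55
position: [0.4802, 0.2048, 0.0636]
tool_rot: [-0.385, 0.923, -0.0, 0.0]
wrist_force: [1.0, 0.1, -1.8]
grip_width: 0.341
grasp_force: 79.9
```

drive_tool --deltas '[0.1,0,0,1,0,0.1,0,0,0,0]'

```text
t: 24.75
position: [0.4803, 0.2049, 0.063]
tool_rot: [-0.385, 0.923, -0.0, 0.001]
wrist_force: [-1.5, -2.6, 15.2]
grip_width: 0.346
grasp_force: 81.9
```

drive_tool --deltas '[0.5,0,0,0,0,0.5,0,0,0,0,0.5,0,0,0,0,0.5,0,0,-10,0,0.5,0,0,-40,0,0.5,0,0,-50,0,0.5,0,0,-30,0,0.5,0,0,0,0]'

```text
t: 25.55
position: [0.4818, 0.2054, 0.1969]
tool_rot: [-0.385, 0.923, -0.0, 0.004]
wrist_force: [0.4, -0.1, -1.3]
grip_width: 0.498
grasp_force: 0.0
```

drive_tool --deltas '[0.5,0,0,0,0.145,0.5,0,0,0,0.145,0.5,0,0,0,0.145,0.5,0,0,0,0.145,0.5,0,0,0,0.145,0.5,0,0,0,0.145,0.5,0,0,0,0.145,0.5,0,0,0,0.145]'

```text
t: 26.35
position: [0.4796, 0.2047, 0.1921]
tool_rot: [0.187, 0.982, -0.0, -0.0]
wrist_force: [-0.5, -0.2, -0.0]
grip_width: 0.501
grasp_force: 0.0
```

drive_tool --deltas '[0.5,0,0,0,0.145,0.5,0,0,0,0.145,0.5,0,0,0,0.145,0.5,0,0,0,0.145,0.5,0,0,0,0.145,0.5,0,0,0,0.145,0.5,0,0,0,0.145,0.5,-40,0,0,0]'

```text
t: 27.15
position: [0.4868, 0.1677, 0.1921]
tool_rot: [0.641, 0.768, 0.0, -0.0]
wrist_force: [1.3, -0.3, -0.5]
grip_width: 0.497
grasp_force: 0.0
```

drive_tool --deltas '[0.5,-45,0,0,0,0.5,-20,0,0,0,0.5,0,0,0,0]'

```text
t: 27.45
position: [0.4995, 0.0993, 0.1922]
tool_rot: [0.639, 0.769, -0.0, -0.0]
wrist_force: [-0.1, -0.2, -0.2]
grip_width: 0.5
grasp_force: 0.0
```

```bash
python3 - <<'E'
from h import *
st=observe();im=get_image("wrist");cv2.imwrite("pics/w12.png",im);np.save("w12.npy",st)
go(.49,.12,.19,101.3)
stack("pics/w12.png",st,.054)
g=im.min(2)
for th in(150,190,215):
  m=(g>th).astype(np.uint8);cs,_=cv2.findContours(m,cv2.RETR_EXTERNAL,cv2.CHAIN_APPROX_NONE)
  for c in cs:
    if cv2.contourArea(c)>1500 and cv2.boundingRect(c)[1]<120:
      p=cv2.approxPolyDP(c,3,True).reshape(-1,2);print(th,np.hstack([p,plane("wrist",p,.054,st)[:,:2]*1000]).round().astype(int).tolist())
E
```

```text
t 27.5 pos [0.4993 0.1006 0.1921] th0 100.53 spin -0.013 newaxes dx 20.9 dy -5.3 dz 2.1 j6now -6 j6 after ~ 2
150 6340.5 [0.4717 0.2271] -88.0 [75.4 79.8] (196, 0, 116, 101)
190 5594.0 [0.4715 0.227 ] -0.6 [75.5 79.2] (212, 0, 99, 101)
150 [[0, 89, 183, 162], [0, 166, 185, 68], [7, 204, 193, 20], [6, 228, 184, -16], [0, 240, 165, -40], [4, 225, 180, -13], [0, 176, 184, 55], [0, 273, 147, -101], [26, 284, 204, -101], [12, 203, 204, 23], [11, 89, 204, 162]]
150 [[272, 0, 481, 270], [257, 0, 468, 268], [261, 7, 472, 261], [255, 11, 468, 257], [249, 7, 462, 260], [252, 0, 463, 267], [233, 5, 448, 259], [261, 41, 478, 229], [249, 51, 470, 219], [252, 37, 470, 232], [242, 41, 462, 227], [251, 32, 468, 236], [233, 9, 448, 255], [196, 34, 420, 227], [242, 99, 471, 175], [247, 100, 476, 175], [306, 60, 520, 221], [311, 52, 523, 229]]
190 [[0, 89, 183, 162], [0, 165, 185, 70], [7, 201, 194, 24], [0, 273, 147, -101], [26, 284, 204, -101], [10, 188, 202, 43], [10, 90, 202, 161]]
190 [[272, 0, 481, 270], [258, 0, 469, 268], [261, 7, 472, 261], [256, 11, 469, 257], [248, 6, 461, 260], [252, 0, 463
[... 523 characters left out ...]
, 184, 147], [0, 165, 185, 70], [7, 200, 194, 26], [0, 273, 147, -101], [26, 284, 204, -101], [10, 188, 202, 43], [10, 105, 204, 144]]
215 [[272, 0, 481, 270], [258, 0, 469, 268], [262, 5, 473, 264], [256, 11, 469, 257], [248, 6, 461, 260], [251, 0, 462, 267], [234, 5, 449, 259], [261, 44, 479, 227], [247, 51, 468, 218], [252, 41, 471, 228], [242, 40, 462, 227], [251, 33, 468, 235], [233, 9, 448, 255], [228, 13, 445, 251], [226, 33, 447, 232], [220, 39, 443, 225], [219, 49, 443, 216], [225, 53, 449, 213], [221, 66, 448, 201], [226, 67, 452, 201], [225, 75, 453, 194], [232, 78, 459, 192], [242, 99, 471, 175], [247, 100, 476, 175], [307, 59, 521, 222], [304, 56, 518, 224], [310, 52, 522, 229]]
```

The pile outline corners (0.523, 0.420, 0.175) match the expected square about (0.4717,0.227), and each layer touched down at its proper height. The robot is clear, so I'm handing in.

```bash
python3 -c "
from station import *
print(finish_job())"
```

```text
the job is handed in; nothing more can be done
None
```

I handed the job in at about 27.5 s: the lid is open and the three brackets are piled on bracket_0 with heels alternating, each seated at its expected height and squared to about 1–2 mm by measurement; I didn't view the finished pile, and no verdict was returned.

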